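# Set the sprung tweezers to the gauge gap

## Task

Take the blue-gripped sprung tweezers from their stand by drawing them straight back out of the clear tip hood, and bring the tips about 1 cm above the two lines on the yellow gauge, pointing along the lines without resting on the gauge. Squeeze until the tip gap matches the 14 mm between the lines, one tip over each line, never pinching the tips together; finish while still holding the tweezers there with that gap steady. Leave the tape, the red module and the screwdriver alone and do not drop the tweezers on the bench.

Things in the scene. Friction and masses are not known exactly. Their poses are not given: they have to be found in the camera images.
- tweezers: Steel tweezers lying on edge, 180 mm long. Origin midway between the two blue grip sleeves (each 50 long, 12 high), at underside level; x to the tips (x = +80), y closing direction, z up. Rear block, 14 wide, and blade hinges near x = -85. Take across the sleeves: outer width 38 mm open, 28 at 14 mm tip gap. Mass about 0.06 kg, balanced 0 to 25 mm behind the origin. Both blades move alike.
- tip_left (a point): Inner face of the tip of the +y blade, 4 mm above the tweezers' underside (blade 8 mm high, 2 thick). Distance tip_left to tip_right is the tip gap: sprung open to 34 mm. It changes about 1.9 times as much as the width at the sleeves. Each sleeve pushes out with about 3 N at first, 7 N at 14 mm gap, 10 N when shut.
- tip_right (a point): Inner face of the tip of the -y blade, as tip_left.
- tip_mid (a point): Point midway between the tips, fixed to the tweezers' rear block: x = +80 mm, y = 0, z = 4 mm in the tweezers' frame.
- stand: Fixed stand, origin on the bench, x towards the hood; the tweezers start with the same x, origin 34 mm above it. Rear black block x -105 to -75: 20 wide, flat top 34 high. Clear-roofed hood x 40 to 92: floor 34 high, inside 52 wide, 18 high, top 56 high, outer width 60; closed at the far end, open to -x. Between them only a foot 30 wide, 8 high (mm).
- gauge: Fixed yellow gauge block with a white top, 60 x 50 x 30 mm high, origin at the centre of its underside. Two black lines 2 mm wide and 50 mm long run along its x axis on the top, 14 mm between their inner edges, at y = -8 and +8 mm (centres).
- gauge_marks (a point): Centre of the gauge's top face, midway between the two lines, 30 mm above the bench; axes of the gauge: x along the lines.
- spare_gauge: Fixed grey gauge block like the yellow one (60 x 50 x 30 mm) with lines 26 mm apart: not wanted. Origin at the centre of its underside.
- tape: Loose roll of yellow tape lying flat, 68 mm across, 19 mm high, origin at the centre of its underside. Leave alone.
- module: Loose red circuit module, 22 x 50 x 8 mm high, origin at the centre of its underside. Leave alone.
- driver: Loose screwdriver with a purple handle, 160 mm long, lying across beyond the work, along its x axis. Leave alone.
There are look-alikes about, which are no part of the job. What is shaped like the tweezers but green is not meant. Leave any brown look-alike of the stand alone.

How it is judged:
By the outcome, as a careful person would: the job done as asked, in the order asked, and still so for the second after the job is handed in, while the arm keeps its last pose, push and grip.
It also fails if it takes over 45 s, if anything falls off the work surface, if the arm or the gripper's body presses on something with over 40 N, if the wrist force passes 120 N, or if a joint passes its speed limit or range.

## Robot

A 6-joint arm with a two-finger parallel gripper is mounted at the origin on the work surface. World frame = base frame: x ahead of the robot, y to its left, z up, the work surface at z = 0. Lengths are in m, angles in rad, forces in N, time in s.
With the tool pointing down it reaches from about 0.35 to 0.975 m from the base axis. Payload 4.9 kg.
Tool frame: the origin (TCP) lies midway between the tips of the shut fingers; the grasp point (between the pads) lies 19 mm behind it; z points along the fingers, y is the line along which they close (so a half turn about z gives the same grasp; the last joint's range is limited). The gripper opens to 85 mm and grips with 20 to 120 N. Pads are 22 mm wide; open, the fingers measure 114 mm over their backs; the gripper's body (76 mm by 85 mm) begins 54 mm behind the grasp point. The pads swing forward as they close: fully open they stand 13 mm farther back than shut.
Start: joints at [1.22, 0.053, 1.613, -0, 1.476, -0.119], TCP at [0.144, 0.608, 0.231] pointing down, gripper open.
Joint ranges: [-3.01, 3.01], [-1.01, 2.22], [0.06, 2.58], [-1.02, 4.17], [0.09, 2.62], [-3.14, 3.14]. Speed limits (rad/s): [2.57, 2.57, 3.14, 3.14, 3.14, 3.14].

## Interface

Orientations are given as a unit quaternion [w, x, y, z].
In Python, from plant import state, grab_frame, camera_info, job_done, spot_in, masks_of, pinpoint gives the robot as it stands.
- The arm moves only by the shell command python3 -m handwheel 'ROWS' [OPENING]. ROWS is JSON, a list that holds one entry, the list of rows, each a list of 6 numbers: the shift along the world's x, y, z in m, then the turn, a rotation vector about the world's x, y, z in degrees. In form: [[[tx, ty, tz, ax, ay, az], ...]]. A call has 1 to 20 rows; each row shifts and turns the commanded pose from where the row before left it; what a row does not reach is not made up. A row lasts 1/12 s, in which the tool goes at most 41.7 mm and 7.16 degrees, less where a joint would pass 70% of its speed; a pose out of reach is approached as far as the arm can. A call is refused whole if a number of a shift passes 0.0417 or a number of a turn 7.16, either way. A call with a gripper value outside its range is refused whole. OPENING is the opening, from 0 (shut) to 1 (fully open), set as the call begins (- or left out, the last holds). The fingers move at their own pace and stop on an object; the grip force is fixed at half the most. Time passes only in rows, so rows that do not move let the fingers close. It gives the time, the measured TCP pose, the force, the opening and the grip force at its end, in the units of the state.
- state(): the state, without advancing time (a new reading comes with each control period).
- grab_frame(name): name is "side" or "top" or "wrist"; returns (picture, depth): 480x640x3 uint8, blue, green, red; 480x640 float32, m along the optical axis (not along the pixel's ray), 0 where there is no reading.
- camera_info(name): a dict with "fx", "fy", "cx", "cy" (pixels), "T" (4x4, takes a point from camera to world coordinates). Camera axes: x right, y up, looking along -z (the intrinsics and any distortion apply to the point x, -y, -z); pixel columns grow to the right and rows downward; lengths in m; the calibration is good to about 2 mm. A picture is of the moment at which its call begins: read the wrist's pose just before it. camera_info takes no time and is no camera call; for the wrist camera it gives the pose at the moment of the call.
- job_done(): hands the job in; it is judged then, once.
Trained networks look in the newest picture that a camera, given by its name, has taken for a name from the list of things; names that differ only in an ending like _2 or _b are one class to them, and where a whole thing is asked for, a point or a joint stands for the part that bears it (a point fixed in the world has none). Each returns a list of dicts, best first, with "conf" (0 to 1); they miss things now and then, are a little off and sometimes report something else, mostly with a low value. They report only what shows in the picture. A call takes as long as a camera call. They do not tell look-alikes from the thing itself.
- spot_in(camera, thing): "box" ([left, top, width, height] in pixels, round what is visible of it).
- masks_of(camera, thing): "region" (480x640 bool, what is visible of it) and "box" ([left, top, width, height] in pixels, round what is visible of it).
- pinpoint(camera, thing): "position" ([column, row] in pixels: a listed point, or the origin of a listed thing).
The state is a dict: "time": time; "joint_pos": joint angles; "joint_vel": joint speeds; "joint_efforts": joint torques, N m; "tool_pos": TCP position; "tool_rot": TCP orientation; "contact_force": force on the tool from outside, world axes, zero at the start; "ft_torque": the same for the moment, N m; "gripper_width": opening from 0.0 (shut) to 1.0 (fully open); "grasp_force": force on a finger pad.
Only numpy, scipy, OpenCV 4.12 (cv2) and the standard library are available. Lean on these libraries where they do the work, as an engineer would, in place of code of your own. Each camera call takes 0.05 s, during which the arm holds its last target. There are 200 camera calls.

## Working session

There is one attempt and no reset: what is moved stays moved. The work goes in short steps, Python scripts to look and compute and a shell command to move; the robot and the scene stay as the last step left them, time stands still between calls to the robot, and variables do not carry over. Pictures are saved under pics/ and viewed, at most 11 in all, crops included, and the job is handed in when it is done.

```bash
ls; mkdir -p pics; cat > h.py <<'E'
import numpy as np, cv2
from plant import *
def w(cam,u,v,z=None,d=None):
    c=camera_info(cam);T=np.array(c["T"])
    r=np.array([(u-c["cx"])/c["fx"],-(v-c["cy"])/c["fy"],-1.0])
    R=T[:3,:3]@r
    s=d if d is not None else (z-T[2,3])/R[2]
    return T[:3,3]+s*R
E
python3 - <<'E'
from h import *
print({k:(v.tolist() if hasattr(v,'tolist') else v) for k,v in state().items()})
for c in ("side","top"):
    im,d=grab_frame(c); cv2.imwrite(f"pics/{c}0.png",im)
    ci=camera_info(c); print(c,{k:(np.round(v,3).tolist() if k=="T" else v) for k,v in ci.items()})
for t in ("tweezers","stand","gauge","spare_gauge","tape","module","driver"):
    print(t,[(np.round(r["position"],1).tolist(),round(r["conf"],2)) for r in pinpoint("top",t)[:4]],[(np.round(r["box"]).tolist(),round(r["conf"],2)) for r in spot_in("top",t)[:4]])
E
```

```text
pics
{'time': 0.0, 'joint_pos': [1.219972773481885, 0.05336089879961477, 1.614266823431308, 5.257653033160999e-06, 1.4760171447361559, -0.11897860828190787], 'joint_vel': [0.0013333211083845528, 0.0017817232379274987, 0.0005726866362980826, -0.00171244119865844, -0.0005060852032487244, -1.8250689225213655e-05], 'joint_efforts': [8.618073934485437e-06, -39.367146492004395, -37.01795697212219, -0.0001928698293340858, 0.00683135716826655, 1.2715538275642757e-05], 'tool_pos': [0.14338038707530332, 0.607698523863595, 0.23007675537244374], 'tool_rot': [-0.0002413678977204338, 0.11566320771889751, 0.9932879589921347, -0.0009973178793054429], 'contact_force': [0.0687227985710095, -1.0843002702905398, -0.47811843502097046], 'ft_torque': [-0.030107871697795906, -0.022611750485412578, -0.0030194022315885582], 'grasp_force': 0.0, 'gripper_width': 1.000598641728055}
side {'fx': 580.8026453022047, 'fy': 580.8026453022047, 'cx': 323.6232951325176, 'cy': 240.29840201224584, 'T': [[0.987, 0.113, -0.115, 0.42], [-0.16, 0.599, -0.784, -0.921], [-0.02, 0.792, 0.61, 0.746], [0.0, 0.0, 0.0, 1.0]]}
top {'f
[... 228 characters left out ...]
184.3, 179.0], 0.54), ([235.6, 248.5], 0.49)] [([177.0, 166.0, 38.0, 44.0], 0.78), ([230.0, 237.0, 20.0, 53.0], 0.58), ([240.0, 241.0, 8.0, 26.0], 0.19)]
stand [([179.9, 334.4], 0.85), ([319.6, 157.9], 0.65)] [([221.0, 212.0, 37.0, 85.0], 0.79), ([155.0, 296.0, 51.0, 88.0], 0.59)]
gauge [([400.5, 236.5], 0.6), ([235.3, 248.2], 0.29)] [([390.0, 220.0, 24.0, 31.0], 0.7)]
spare_gauge [([322.9, 257.7], 0.77), ([236.7, 251.2], 0.34)] [([312.0, 245.0, 21.0, 23.0], 0.63)]
tape [([162.5, 248.2], 0.77)] []
module [([459.5, 251.7], 0.53), ([321.6, 160.9], 0.48)] [([456.0, 243.0, 16.0, 20.0], 0.76)]
driver [([322.9, 159.2], 0.58)] [([456.0, 240.0, 17.0, 21.0], 0.64), ([311.0, 128.0, 18.0, 53.0], 0.58)]
```

View pics/top0.png

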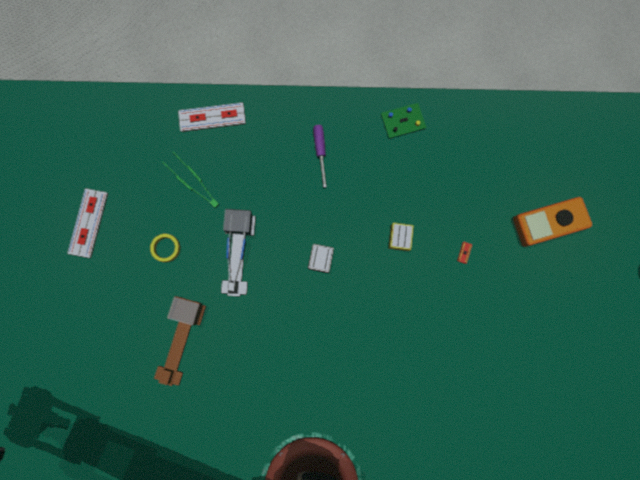

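View pics/side0.png

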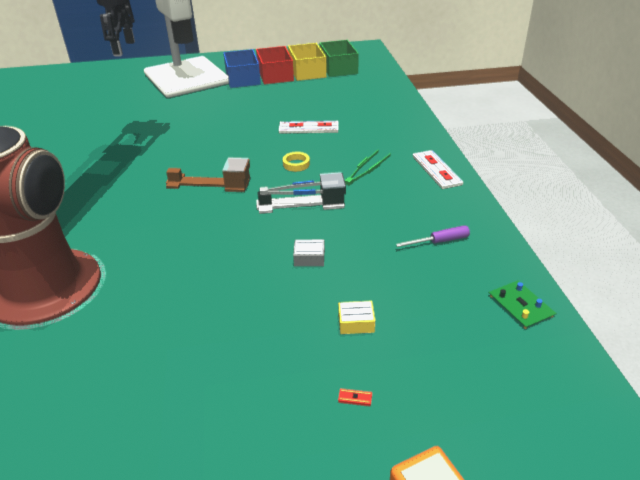

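The top view shows the white stand at (236,250) with blue sleeves and its hood up (+x). The yellow gauge is at (402,236), the grey gauge at (321,258), and the brown stand and green tweezers are the look-alikes. The side view agrees.

```bash
python3 - <<'E'
from h import *
im,d=grab_frame("top")
ci=camera_info("top")
# rear block top, hood top
for n,(u,v),z in (("rear",(234,287),.034),("hood",(237,217),.056),("gauge",(402,231),.03),("spare",(321,254),.03)):
    print(n,w("top",u,v,z).round(4), d[v,u], w("top",u,v,d=d[v,u]).round(4))
# plane map top pixels -> xyz; rectangles by height
vv,uu=np.mgrid[0:480,0:640]
T=np.array(ci["T"])
P=np.stack([(uu-ci["cx"])/ci["fx"]*d,-(vv-ci["cy"])/ci["fy"]*d,-d],-1)@T[:3,:3].T+T[:3,3]
def rect(b,lo,hi):
    s=P[b[1]:b[3],b[0]:b[2]].reshape(-1,3); s=s[(s[:,2]>lo)&(s[:,2]<hi)]
    print(len(s),s.mean(0).round(4),cv2.minAreaRect((s[:,:2]*1000).astype(np.float32)))
rect((385,215,420,258),.02,.045); rect((215,205,265,240),.045,.07); rect((215,275,255,300),.025,.045)
big=cv2.resize(im[200:305,210:420],None,fx=3.8,fy=3.8,interpolation=cv2.INTER_CUBIC); cv2.imwrite("pics/topc.png",big)
E
```

```text
rear [0.4466 0.1886 0.034 ] 1.1239988 [0.4462 0.187  0.0439]
hood [0.6104 0.185  0.056 ] 1.141081 [0.611  0.1855 0.0527]
gauge [ 0.5879 -0.2105  0.03  ] 1.1642064 [ 0.5879 -0.2105  0.03  ]
spare [ 0.5287 -0.0153  0.03  ] 1.1555672 [ 0.529  -0.0153  0.0273]
524 [ 0.5755 -0.2092  0.0298] ((575.7726440429688, -210.20545959472656), (50.89329528808594, 60.20442199707031), 83.01756286621094)
569 [0.6026 0.1845 0.0556] ((595.1204833984375, 184.87057495117188), (60.64616394042969, 69.36235046386719), 88.17399597167969)
97 [0.4497 0.1904 0.0367] ((453.5807189941406, 192.2093963623047), (19.991596221923828, 41.973487854003906), 88.11395263671875)
```

View pics/topc.png

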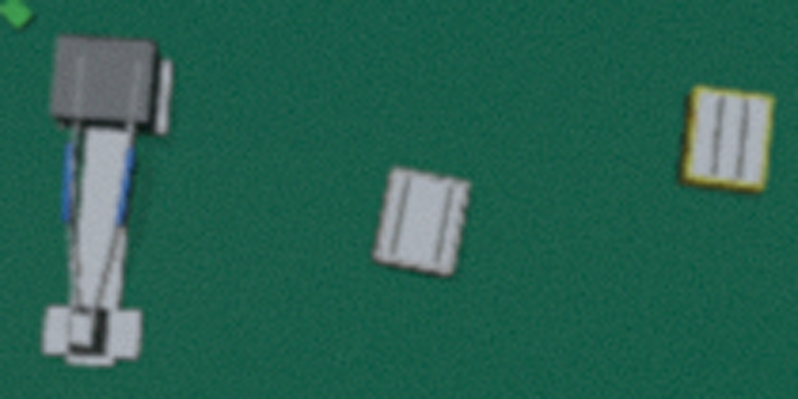

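Crop: the hood centre is at about (237.6,221) and the rear block at (233,287), which puts the stand origin at about (0.536, 0.187) with yaw −2°. The gauge is at (0.576,−0.210) with yaw −7°. I'm moving above the sleeves.

```bash
python3 -m handwheel '[[[0.019,-0.021,-0.003,0,0,0.57],[0.019,-0.021,-0.003,0,0,0.57],[0.019,-0.021,-0.003,0,0,0.57],[0.019,-0.021,-0.003,0,0,0.57],[0.019,-0.021,-0.003,0,0,0.57],[0.019,-0.021,-0.003,0,0,0.57],[0.019,-0.021,-0.003,0,0,0.57],[0.019,-0.021,-0.003,0,0,0.57],[0.019,-0.021,-0.003,0,0,0.57],[0.019,-0.021,-0.003,0,0,0.57],[0.019,-0.021,-0.003,0,0,0.57],[0.019,-0.021,-0.003,0,0,0.57],[0.019,-0.021,-0.003,0,0,0.57],[0.019,-0.021,-0.003,0,0,0.57],[0.019,-0.021,-0.003,0,0,0.57],[0.019,-0.021,-0.003,0,0,0.57],[0.019,-0.021,-0.003,0,0,0.57],[0.019,-0.021,-0.003,0,0,0.57],[0.019,-0.021,-0.003,0,0,0.57],[0.019,-0.021,-0.003,0,0,0.57]]]' 0.8; python3 -m handwheel '[[[0.005,0,0,0,0,0],[0,0,0,0,0,0],[0,0,0,0,0,0]]]'
python3 - <<'E'
from h import *
s=state();print(s["time"],s["tool_pos"],s["tool_rot"],s["gripper_width"],s["joint_pos"])
im,d=grab_frame("wrist");cv2.imwrite("pics/w1.png",im)
print(np.round(camera_info("wrist")["T"],3), camera_info("wrist")["fx"])
for t in ("tweezers","stand","tip_left","tip_right","tip_mid"):
  for r in pinpoint("wrist",t)[:2]:
    u,v=r["position"]; print(t,np.round([u,v]),round(r["conf"],2),w("wrist",u,v,0.034 if t=="tweezers" else 0 if t=="stand" else .038).round(4))
E
```

```text
time: 2.52
tool_pos: [0.5245, 0.1871, 0.1714]
tool_rot: [0.0, 0.016, 1.0, 0.0]
contact_force: [1.0, 0.1, 0.2]
gripper_width: 0.795
grasp_force: 0.0
time: 2.77
tool_pos: [0.5284, 0.1885, 0.1713]
tool_rot: [-0.0, 0.017, 1.0, 0.0]
contact_force: [-0.1, 0.7, 0.6]
gripper_width: 0.799
grasp_force: 0.0
2.7667 [0.52844988 0.1885099  0.17133901] [-2.34836393e-04  1.66310770e-02  9.99861651e-01  1.78533410e-04] 0.7992035859753528 [ 2.09786333e-01 -5.45645857e-02  1.82184798e+00  4.62249841e-04
  1.37468681e+00 -1.32783646e+00]
[[ 0.033 -0.956 -0.293  0.453]
 [ 0.999  0.032  0.01   0.191]
 [-0.    -0.293  0.956  0.315]
 [ 0.     0.     0.     1.   ]] 373.74896125422515
stand [315. 230.] 0.65 [0.5405 0.1875 0.    ]
tip_right [491. 453.] 0.68 [0.7532 0.3455 0.038 ]
```

View pics/w1.png

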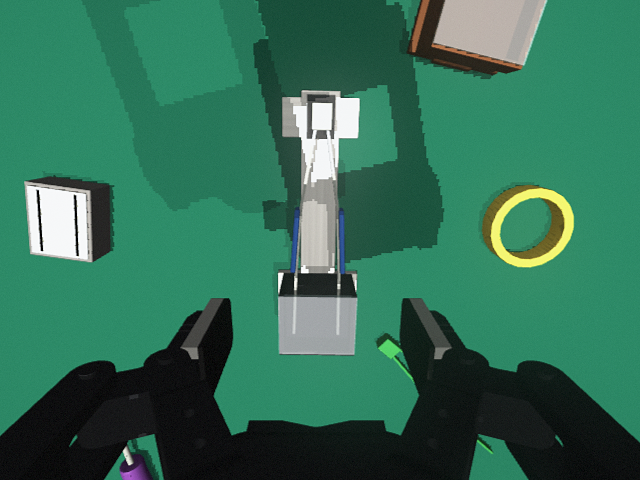

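Wrist view: the hood is at (317,315), the blue sleeves are at columns 296 and 343, rows 208–272, and the tweezers' rear block is at (322,116). The tips show through the roof at (295,333) and (339,333).

```bash
python3 - <<'E'
from h import *
im,d=grab_frame("wrist")
for n,u,v,z in (("sl",297,208,.046),("sr",342,208,.046),("rear",322,116,.044),("tl",295,333,.042),("tr",339,333,.042),("hoodR l",279,354,.056),("r",356,354,.056),("hoodF l",279,297,.056),("r",357,297,.056)):
    print(n,w("wrist",u,v,z).round(4),w("wrist",u,v,d=d[v,u]).round(4))
hsv=cv2.cvtColor(im,cv2.COLOR_BGR2HSV);m=cv2.inRange(hsv,(105,120,50),(130,255,255))
ys,xs=np.where(m[190:290,280:360]);ys+=190;xs+=280
for side in (xs<319,xs>=319):
    print(xs[side].min(),xs[side].max(),ys[side].min(),ys[side].max(),[np.round(w("wrist",xs[side].mean(),ys[side].mean(),.046),4), round(float(np.median(d[ys[side],xs[side]])),4)])
E
```

```text
sl [0.5113 0.1748 0.046 ] [0.5124 0.1745 0.0408]
sr [0.5124 0.2079 0.046 ] [0.5221 0.2107 0.0015]
rear [0.4477 0.195  0.044 ] [0.4478 0.1949 0.0473]
tl [0.6175 0.1679 0.042 ] [0.6087 0.1691 0.0566]
tr [0.6187 0.2043 0.042 ] [0.6094 0.2036 0.0574]
hoodR l [0.6277 0.1554 0.056 ] [0.629  0.1551 0.054 ]
r [0.6297 0.217  0.056 ] [0.6673 0.2226 0.0008]
hoodF l [0.5777 0.1584 0.056 ] [0.5768 0.1587 0.0579]
r [0.5796 0.2178 0.056 ] [0.6058 0.2234 0.0022]
290 298 207 273 [array([0.5351, 0.1715, 0.046 ]), 0.2806]
338 343 209 274 [array([0.5387, 0.2067, 0.046 ]), 0.2815]
```

```bash
python3 -m handwheel '[[[0.0015,0.0005,-0.015,0,0,0],[0,0,-0.015,0,0,0],[0,0,-0.015,0,0,0],[0,0,-0.015,0,0,0],[0,0,-0.015,0,0,0],[0,0,-0.015,0,0,0],[0,0,-0.015,0,0,0],[0,0,-0.015,0,0,0],[0,0,-0.015,0,0,0],[0,0,-0.010,0,0,0],[0,0,-0.008,0,0,0],[0,0,0,0,0,0],[0,0,0,0,0,0]]]' 0.65
python3 -m handwheel '[[[0,0,0,0,0,0],[0,0,0,0,0,0],[0,0,0,0,0,0],[0,0,0,0,0,0],[0,0,0,0,0,0],[0,0,0,0,0,0]]]' 0.46
python3 -m handwheel '[[[0,0,0,0,0,0],[0,0,0,0,0,0],[0,0,0,0,0,0],[0,0,0,0,0,0],[0,0,0,0,0,0],[0,0,0,0,0,0]]]' 0.41
python3 - <<'E'
from h import *
im,d=grab_frame("wrist");cv2.imwrite("pics/w2.png",im)
E
```

```text
time: 4.2
tool_pos: [0.53, 0.1889, 0.0183]
tool_rot: [-0.0, 0.016, 1.0, -0.0]
contact_force: [-0.1, -0.2, 0.0]
gripper_width: 0.647
grasp_force: 0.0
time: 4.7
tool_pos: [0.531, 0.189, 0.0194]
tool_rot: [0.001, 0.016, 1.0, 0.0]
contact_force: [-0.6, 1.2, 4.4]
gripper_width: 0.458
grasp_force: 3.4
time: 5.2
tool_pos: [0.5313, 0.189, 0.0197]
tool_rot: [0.001, 0.016, 1.0, 0.0]
contact_force: [0.8, 0.1, 6.2]
gripper_width: 0.41
grasp_force: 6.8
```

View pics/w2.png

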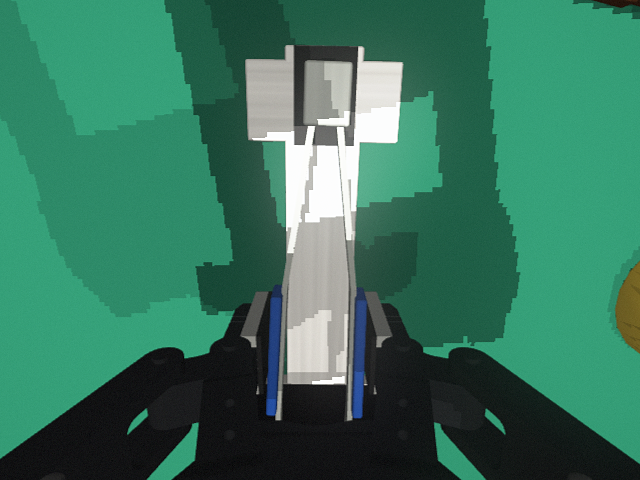

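Wrist view: both sleeves lie squarely between the pads (columns 268–368), with the rear block at (328,92). I'll check the width.

```bash
python3 - <<'E'
from h import *
for n,a,b,v,z in (("sleeve rear outer",273,366,290,.046),("sleeve front",268,361,412,.046),("block",305,352,90,.046),("foot",286,357,145,.008)):
    p,q=w("wrist",a,v,z),w("wrist",b,v,z);print(n,p.round(4),q.round(4),np.linalg.norm(p-q).round(4))
E
python3 -m handwheel '[[[0,0,0.001,0,0,0],[0,0,0.001,0,0,0],[0,0,0.001,0,0,0],[0,0,0.001,0,0,0],[0,0,0,0,0,0],[0,0,0,0,0,0]]]'
```

```text
sleeve rear outer [0.5101 0.1743 0.046 ] [0.5112 0.2062 0.046 ] 0.0319
sleeve front [0.561  0.1689 0.046 ] [0.5623 0.2045 0.046 ] 0.0356
block [0.4467 0.188  0.046 ] [0.4471 0.2017 0.046 ] 0.0137
foot [0.464  0.1785 0.008 ] [0.4649 0.2071 0.008 ] 0.0286
time: 5.75
tool_pos: [0.5298, 0.1887, 0.022]
tool_rot: [-0.0, 0.016, 1.0, -0.0]
contact_force: [0.1, 0.6, -1.2]
gripper_width: 0.418
grasp_force: 4.7
```

```bash
python3 -m handwheel '[[[0,0,0.001,0,0,0],[0,0,0.001,0,0,0],[0,0,0.001,0,0,0],[0,0,0.001,0,0,0],[0,0,0,0,0,0],[0,0,0,0,0,0]]]' 0.4
python3 - <<'E'
from h import *
im,d=grab_frame("wrist");cv2.imwrite("pics/w3.png",im)
im,d=grab_frame("side");cv2.imwrite("pics/s3.png",cv2.resize(im[160:225,240:360],None,fx=6,fy=6,interpolation=cv2.INTER_CUBIC))
E
```

```text
time: 6.25
tool_pos: [0.5302, 0.1888, 0.0265]
tool_rot: [0.0, 0.016, 1.0, 0.0]
contact_force: [0.1, 0.3, -0.4]
gripper_width: 0.404
grasp_force: 5.2
```

View pics/s3.png

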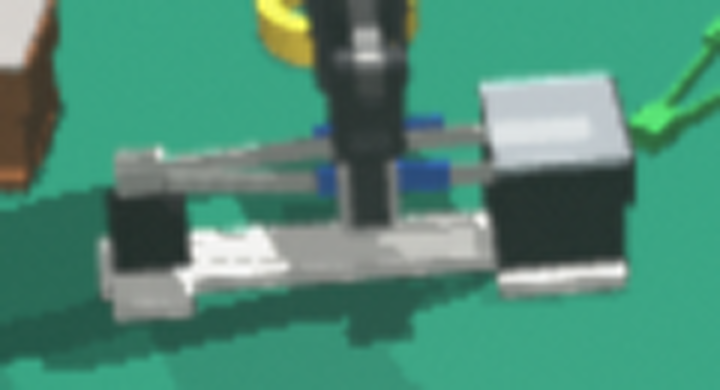

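Side crop: the tweezers are held level, with the rear block slightly above the black support and the tips still inside the hood. Now drawing straight back.

```bash
python3 -m handwheel '[[[-0.003,0.0001,0,0,0,0],[-0.005,0.0002,0,0,0,0],[-0.005,0.0002,0,0,0,0],[-0.005,0.0002,0,0,0,0],[-0.005,0.0002,0,0,0,0],[-0.005,0.0002,0,0,0,0],[-0.005,0.0002,0,0,0,0],[-0.005,0.0002,0,0,0,0],[-0.005,0.0002,0,0,0,0],[-0.005,0.0002,0,0,0,0],[-0.005,0.0002,0,0,0,0],[-0.005,0.0002,0,0,0,0],[-0.005,0.0002,0,0,0,0],[-0.005,0.0002,0,0,0,0],[-0.003,0,0,0,0,0],[0,0,0,0,0,0],[0,0,0,0,0,0]]]'
python3 - <<'E'
from h import *
im,d=grab_frame("wrist");cv2.imwrite("pics/w4.png",im)
im,d=grab_frame("side");a=cv2.resize(im[140:230,200:360],None,fx=5,fy=5,interpolation=cv2.INTER_CUBIC);cv2.imwrite("pics/s4.png",a)
E
```

```text
time: 7.77
tool_pos: [0.459, 0.1915, 0.0264]
tool_rot: [0.0, 0.016, 1.0, 0.0]
contact_force: [0.1, 0.4, 0.3]
gripper_width: 0.404
grasp_force: 5.2
```

View pics/s4.png

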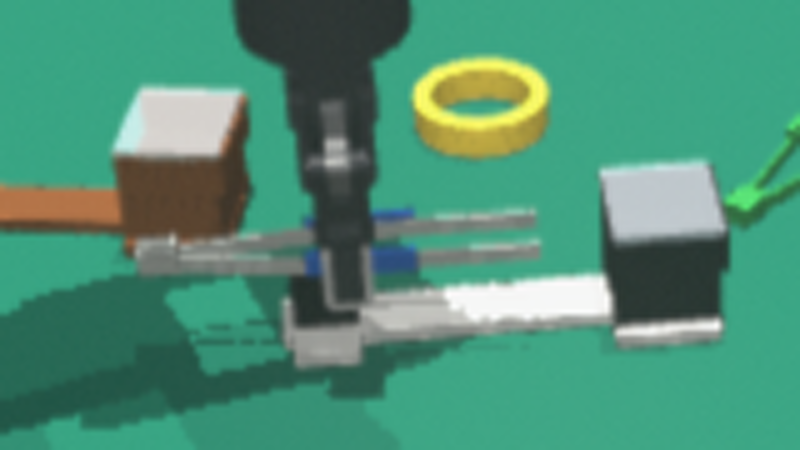

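Side crop: the tips are clear of the hood and the tweezers are level and gripped. Lifting and carrying to the gauge.

```bash
python3 -m handwheel '[[[0,0,0.004,0,0,0],[0,0,0.008,0,0,0],[0,0,0.012,0,0,0],[0,0,0.012,0,0,0],[0,0,0.012,0,0,0],[0,0,0.012,0,0,0],[0,0,0.008,0,0,0],[0,0,0.004,0,0,0]]]'
python3 -m handwheel '[[[0.001,-0.006,0,0,0,-0.1],[0.001,-0.013,0,0,0,-0.2],[0.0015,-0.02,0,0,0,-0.25],[0.0015,-0.022,0,0,0,-0.25],[0.0015,-0.022,0,0,0,-0.25],[0.0015,-0.023,0,0,0,-0.25],[0.0015,-0.023,0,0,0,-0.25],[0.0015,-0.023,0,0,0,-0.25],[0.002,-0.023,0,0,0,-0.3],[0.002,-0.023,0,0,0,-0.3],[0.002,-0.023,0,0,0,-0.3],[0.002,-0.023,0,0,0,-0.3],[0.002,-0.023,0,0,0,-0.3],[0.002,-0.023,0,0,0,-0.3],[0.002,-0.022,0,0,0,-0.3],[0.002,-0.022,0,0,0,-0.3],[0.002,-0.022,0,0,0,-0.3],[0.001,-0.018,0,0,0,-0.2],[0.001,-0.011,0,0,0,-0.2],[0.0005,-0.006,0,0,0,-0.1]]]'
python3 -m handwheel '[[[0,0,-0.006,0,0,0],[0,0,-0.01,0,0,0],[0,0,-0.01,0,0,0],[0,0,-0.01,0,0,0],[0,0,-0.006,0,0,0],[0,0,-0.003,0,0,0],[0,0,0,0,0,0],[0,0,0,0,0,0]]]'
python3 - <<'E'
from h import *
im,d=grab_frame("wrist");cv2.imwrite("pics/w5.png",im)
im,d=grab_frame("top");a=cv2.resize(im[195:285,360:460],None,fx=4,fy=4,interpolation=cv2.INTER_CUBIC)
im,d=grab_frame("side");b=cv2.resize(im[260:350,290:390],None,fx=4,fy=4,interpolation=cv2.INTER_CUBIC)
cv2.imwrite("pics/s5.png",np.hstack([a,b]))
for c in ("top","side"):
  for t in ("tip_left","tip_right","tip_mid","gauge_marks"):
    print(c,t,[(np.round(r["position"],1).tolist(),round(r["conf"],2)) for r in pinpoint(c,t)[:2]])
E
```

```text
time: 8.53
tool_pos: [0.4602, 0.1918, 0.1007]
tool_rot: [0.002, 0.016, 1.0, 0.0]
contact_force: [-0.4, 0.3, -0.7]
gripper_width: 0.399
grasp_force: 5.2
time: 10.2
tool_pos: [0.4901, -0.2008, 0.0977]
tool_rot: [-0.001, 0.061, 0.998, 0.0]
contact_force: [-0.1, -0.7, -1.0]
gripper_width: 0.395
grasp_force: 5.2
time: 10.87
tool_pos: [0.4906, -0.1993, 0.0532]
tool_rot: [-0.0, 0.06, 0.998, 0.0]
contact_force: [-0.0, 0.6, -0.3]
gripper_width: 0.401
grasp_force: 5.2
top tip_left []
top tip_right []
top tip_mid []
top gauge_marks [([397.2, 234.3], 0.73)]
side tip_left [([355.0, 291.7], 0.94), ([377.4, 152.8], 0.58)]
side tip_right [([354.8, 299.3], 0.73), ([389.4, 156.7], 0.64)]
side tip_mid [([355.8, 293.2], 0.79), ([382.9, 150.8], 0.69)]
side gauge_marks [([356.9, 310.8], 0.9)]
```

View pics/s5.png

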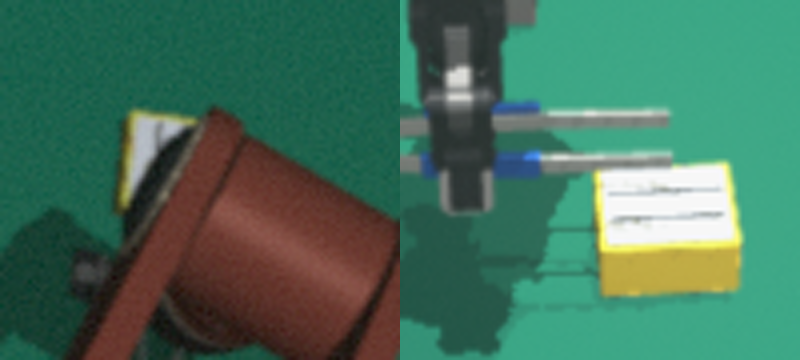

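View pics/w5.png

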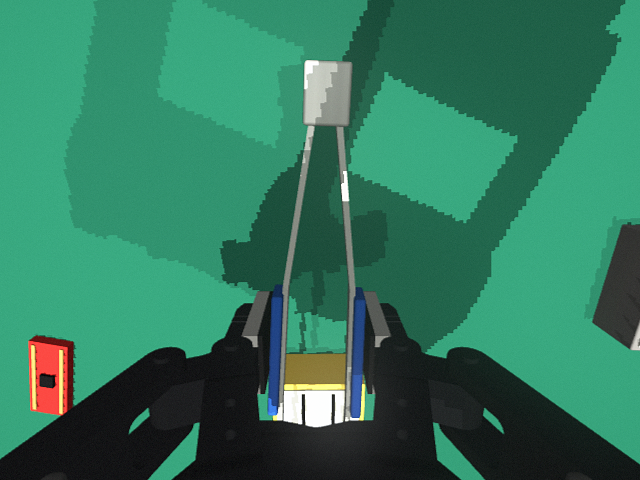

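The top view is blocked by the arm. In the side crop the tips sit over the gauge at about (357.5,289.5) and (357.8,299.5). In the wrist view the rear block is at (328,92), and the gauge's lines are at columns 304 and 334 around row 405.

```bash
cat > rel.py <<'E'
from h import *
def rel(show=True):
    s=state(); im,d=grab_frame("wrist"); ci=camera_info("wrist")
    b=d[70:118,312:345]; v,u=np.mgrid[70:118,312:345]
    hz=np.median([w("wrist",u[i,j],v[i,j],d=b[i,j])[2] for i in range(0,48,8) for j in range(0,33,8)])
    print("TCP",np.round(s["tool_pos"],4),"rear block top z",hz.round(4))
    return s,im,d
E
python3 - <<'E'
from rel import *
s,im,d=rel()
g=cv2.cvtColor(im,cv2.COLOR_BGR2GRAY).astype(int)
for r in (395,405,412,418): print(r,g[r,262:374:1].tolist())
print("row90",g[90,296:360].tolist())
hsv=cv2.cvtColor(im,cv2.COLOR_BGR2HSV);m=cv2.inRange(hsv,(105,120,50),(130,255,255))
for r in (300,330,360,390,405):
    x=np.where(m[r,250:390])[0]+250; print(r,x[x<320][[0,-1]],x[x>320][[0,-1]], d[r,x[x<320]].round(4)[:3])
E
```

```text
TCP [ 0.4906 -0.1996  0.0534] rear block top z 0.0806
395 [136, 133, 134, 134, 135, 120, 81, 58, 61, 67, 68, 69, 67, 70, 66, 63, 40, 113, 139, 141, 127, 112, 255, 255, 254, 254, 254, 254, 254, 250, 241, 242, 243, 243, 241, 243, 253, 255, 255, 242, 99, 26, 21, 175, 255, 255, 254, 254, 254, 254, 254, 254, 254, 254, 254, 254, 254, 254, 254, 254, 254, 254, 254, 254, 254, 254, 254, 254, 255, 243, 100, 39, 32, 211, 255, 255, 254, 254, 254, 254, 255, 255, 195, 81, 148, 183, 181, 184, 115, 61, 79, 87, 95, 92, 94, 95, 95, 90, 81, 142, 240, 242, 225, 148, 131, 133, 137, 134, 136, 137, 132, 135]
405 [133, 131, 134, 131, 136, 105, 98, 111, 122, 122, 90, 61, 62, 67, 59, 50, 66, 120, 133, 227, 184, 114, 255, 255, 254, 254, 254, 254, 254, 254, 249, 242, 241, 242, 253, 254, 254, 254, 255, 255, 164, 29, 36, 111, 234, 255, 255, 254, 254, 254, 254, 254, 254, 254, 254, 254, 254, 254, 254, 254, 254, 254, 254, 254, 254, 254, 254, 254, 255, 245, 105, 46, 39, 167, 244, 255, 254, 254, 249, 241, 245, 235, 147, 81, 156, 159, 143, 116, 66, 72, 89, 90, 96, 93, 96, 93, 95, 91, 68, 242, 242, 242, 209, 117, 136, 13
[... 987 characters left out ...]
61, 192, 247, 253, 219, 165, 246, 255, 255, 255, 255, 255, 255, 255, 255, 237, 237, 242, 242, 240, 193, 130, 135, 135, 135, 134, 135, 134, 120, 71]
row90 [117, 119, 115, 117, 117, 119, 114, 101, 131, 165, 194, 201, 202, 201, 202, 199, 203, 201, 202, 205, 204, 201, 200, 200, 198, 198, 197, 194, 196, 197, 171, 145, 149, 150, 151, 150, 152, 152, 148, 152, 151, 148, 148, 149, 151, 147, 152, 149, 151, 153, 150, 150, 144, 129, 102, 76, 66, 67, 64, 67, 63, 63, 64, 67]
300 [271 282] [354 365] [0.1282 0.1297 0.1278]
330 [270 281] [353 364] [0.1321 0.1321 0.1318]
360 [269 279] [352 363] [0.1352 0.1369 0.1356]
390 [269 278] [351 360] [0.1393 0.1382 0.1377]
405 [268 277] [351 360] [0.1414 0.1417 0.1415]
```

```bash
python3 - <<'E'
from rel import *
s,im,d=rel()
zs=w("wrist",275,330,d=d[330,272:280].mean())[2];print("sleeve top z",zs)
zb=.0806
blk=w("wrist",327.3,92,zb)
P=[(w("wrist",a,r,zs)+w("wrist",b+1,r,zs))/2 for r,a,b in((300,271,365),(330,270,364),(360,269,363),(390,269,360),(405,268,360))]
W=[np.linalg.norm(w("wrist",a,r,zs)-w("wrist",b+1,r,zs)).round(4) for r,a,b in((300,271,365),(330,270,364),(360,269,363),(390,269,360),(405,268,360))]
print("blk",blk.round(4));print(np.round(P,4),W)
Q=np.array([blk]+P)[:,:2];k=np.polyfit(Q[:,0],Q[:,1],1);print("tweezer yaw",np.degrees(np.arctan(k[0])))
# front edge of block ~ row 126; rear 61
print("blk rear/front",w("wrist",328,61,zb)[:2].round(4),w("wrist",328,125,zb)[:2].round(4),"sleeve rear x",w("wrist",318,287,zs).round(4))
L=[(w("wrist",303.5,r,.03)+w("wrist",333.4,r,.03))/2 for r in(395,405,418)]
print("lines mid",np.round(L,4), "sep",np.linalg.norm(w("wrist",303.5,405,.03)-w("wrist",333.4,405,.03)))
x=L[1][0]; print("tweezer axis y at that x",np.polyval(k,x), "at .5758",np.polyval(k,.5758))
a=np.radians(-7); print("line centre y at .5758 via -7deg",L[1][1]+np.tan(a)*(.5758-x))
for n,u,v,z in (("tipL",357.5,289.3,zs-.008),("tipR",357.8,299.5,zs-.008),("gm",356.9,310.8,.03)): print(n,w("side",u,v,z).round(4))
im,dd=grab_frame("side")
# gauge lines in side image: white top rectangle corners
c=im[295:325,335:380]; hs=cv2.cvtColor(c,cv2.COLOR_BGR2HSV);m=((hs[...,1]<60)&(hs[...,2]>120)).astype(np.uint8)
ys,xs=np.where(m);pts=np.array([w("side",x+335,y+295,.03)[:2]*1000 for x,y in zip(xs,ys)],np.float32);print(cv2.minAreaRect(pts))
E
```

```text
TCP [ 0.4906 -0.1996  0.0533] rear block top z 0.0805
sleeve top z 0.08039788207811933
blk [ 0.4077 -0.1868  0.0806]
[[ 0.4735 -0.1972  0.0804]
 [ 0.485  -0.199   0.0804]
 [ 0.4972 -0.2008  0.0804]
 [ 0.51   -0.2029  0.0804]
 [ 0.5167 -0.2039  0.0804]] [np.float64(0.0326), np.float64(0.0335), np.float64(0.0344), np.float64(0.0343), np.float64(0.0351)]
tweezer yaw -8.929523907532008
blk rear/front [ 0.3995 -0.1857] [ 0.4168 -0.1876] sleeve rear x [ 0.4687 -0.1968  0.0804]
lines mid [[ 0.5538 -0.2066  0.03  ]
 [ 0.5603 -0.2073  0.03  ]
 [ 0.5688 -0.2083  0.03  ]] sep 0.01617445562572222
tweezer axis y at that x -0.21079353971104617 at .5758 -0.21323191846772058
line centre y at .5758 via -7deg -0.2092311777627959
tipL [ 0.5819 -0.2007  0.0724]
tipR [ 0.5772 -0.2256  0.0724]
gm [ 0.5797 -0.2094  0.03  ]
((574.4762573242188, -204.6566925048828), (52.17987060546875, 64.5357437133789), 79.67874908447266)
```

Tweezers' yaw is −8.9° against −7° for the lines, and the tips' midpoint is about 4 mm to −y. I'll correct both, descend 28 mm, then squeeze partway.

```bash
python3 -m handwheel '[[[0,0.0005,0,0,0,1],[0,0.0005,0,0,0,1],[0,0,-0.003,0,0,0],[0,0,-0.005,0,0,0],[0,0,-0.005,0,0,0],[0,0,-0.005,0,0,0],[0,0,-0.005,0,0,0],[0,0,-0.003,0,0,0],[0,0,-0.001,0,0,0],[0,0,0,0,0,0],[0,0,0,0,0,0]]]'
python3 -m handwheel '[[[0,0,0,0,0,0],[0,0,0,0,0,0],[0,0,0,0,0,0],[0,0,0,0,0,0],[0,0,0,0,0,0],[0,0,0,0,0,0]]]' 0.355
cat > chk.py <<'E'
from rel import *
s,im,d=rel(); print(s["gripper_width"],s["grasp_force"],s["contact_force"],"t",s["time"])
hsv=cv2.cvtColor(im,cv2.COLOR_BGR2HSV);m=cv2.inRange(hsv,(105,120,50),(130,255,255))
zs=np.median([w("wrist",u,330,d=d[330,u])[2] for u in range(250,390) if m[330,u] and d[330,u]>0]);print("sleeve top z",zs.round(4))
P=[]
for r in range(300,400,15):
    x=np.where(m[r,250:390])[0]+250
    a,b=w("wrist",x.min()-.5,r,zs),w("wrist",x.max()+.5,r,zs);P.append((*((a+b)/2)[:2],np.linalg.norm(a-b)))
P=np.array(P);print("widths",P[:,2].round(4));
g=cv2.cvtColor(im,cv2.COLOR_BGR2GRAY)[92,290:365]
blk=w("wrist",327.3,92,zs)
k=np.polyfit(np.r_[blk[0],P[:,0]],np.r_[blk[1],P[:,1]],1);print("yaw",np.degrees(np.arctan(k[0])).round(2),"tip y at x=.577",np.polyval(k,.577).round(4))
c,_=grab_frame("side")
z=zs-.008
q={t:[(np.round(r["position"],1).tolist(),round(r["conf"],2),w("side",*r["position"],z if t[0]=='t' else .03).round(4).tolist()) for r in pinpoint("side",t)[:1]] for t in("tip_left","tip_right","tip_mid","gauge_marks")};print(q)
import sys
cv2.imwrite(f"pics/{sys.argv[1]}.png",np.hstack([cv2.resize(c[275:335,320:390],None,fx=6,fy=6,interpolation=cv2.INTER_CUBIC),cv2.resize(im[260:425,240:400],(360,360))]))
E
python3 chk.py c1
```

```text
time: 12.48
tool_pos: [0.4907, -0.1986, 0.0263]
tool_rot: [0.0, 0.043, 0.999, -0.0]
contact_force: [0.6, -0.8, -0.2]
gripper_width: 0.405
grasp_force: 5.2
time: 12.98
tool_pos: [0.4906, -0.1985, 0.0264]
tool_rot: [0.0, 0.043, 0.999, -0.0]
contact_force: [0.6, -0.2, -2.0]
gripper_width: 0.353
grasp_force: 7.0
TCP [ 0.4906 -0.1985  0.0264] rear block top z 0.0527
0.35343637284687024 7.024796201294521 [ 0.61874562 -0.20276756 -1.96201743] t 12.9833
sleeve top z 0.0531
widths [0.0296 0.03   0.0297 0.0305 0.0305 0.0302 0.0302]
yaw -7.16 tip y at x=.577 -0.21
{'tip_left': [([353.6, 301.8], 0.53, [0.5752, -0.2018, 0.0451])], 'tip_right': [([355.1, 310.7], 0.7, [0.5734, -0.2237, 0.0451])], 'tip_mid': [([383.6, 152.3], 0.84, [0.7535, 0.3031, 0.0451])], 'gauge_marks': [([357.0, 308.1], 0.94, [0.5813, -0.2029, 0.03])]}
```

View pics/c1.png

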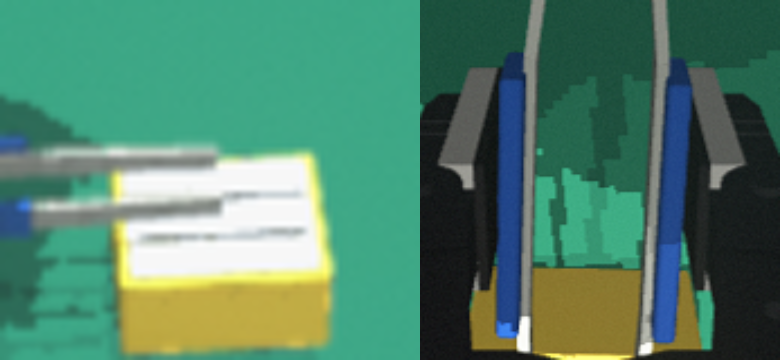

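c1: in the side crop the tips are over the gauge at crop (216,158) and (222,208), i.e. about 20.5 mm between blade centres. In the wrist crop the sleeves are parallel and 30.2 mm wide. Lowering 3 mm and squeezing to 28 mm.

```bash
python3 -m handwheel '[[[0,0,-0.001,0,0,0],[0,0,-0.001,0,0,0],[0,0,-0.0005,0,0,0],[0,0,0,0,0,0],[0,0,0,0,0,0],[0,0,0,0,0,0],[0,0,0,0,0,0],[0,0,0,0,0,0]]]' 0.33
python3 chk.py c2
python3 - <<'E'
from h import *
# side: profile across tips near their ends & depth-based z check
c,d=grab_frame("side")
g=cv2.cvtColor(c,cv2.COLOR_BGR2GRAY)
for u in (346,349,351,353,355,356,357,358): print(u,g[296:320,u].tolist())
E
```

```text
time: 13.95
tool_pos: [0.4906, -0.1985, 0.0238]
tool_rot: [0.0, 0.043, 0.999, -0.0]
contact_force: [0.5, -0.4, -1.1]
gripper_width: 0.329
grasp_force: 8.0
TCP [ 0.4906 -0.1985  0.0238] rear block top z 0.0501
0.3293562329285055 7.997004147691769 [ 0.54287202 -0.39253074 -1.08795451] t 13.95
sleeve top z 0.0504
widths [0.0279 0.0283 0.0283 0.028  0.028  0.0277 0.0273]
yaw -7.22 tip y at x=.577 -0.2102
{'tip_left': [([356.6, 303.6], 0.7, [0.5801, -0.2043, 0.0424])], 'tip_right': [([353.7, 308.3], 0.79, [0.5728, -0.2148, 0.0424])], 'tip_mid': [([379.8, 150.4], 0.83, [0.7479, 0.3189, 0.0424])], 'gauge_marks': [([357.5, 309.6], 0.78, [0.5814, -0.2067, 0.03])]}
346 [131, 132, 131, 131, 136, 167, 202, 140, 137, 207, 247, 245, 200, 152, 133, 167, 232, 244, 177, 219, 247, 247, 247, 247]
349 [131, 132, 131, 131, 135, 167, 203, 141, 138, 204, 245, 230, 221, 147, 134, 185, 243, 244, 160, 216, 247, 247, 247, 247]
351 [132, 132, 131, 133, 137, 169, 203, 138, 134, 204, 245, 234, 212, 143, 138, 202, 246, 244, 181, 238, 247, 247, 247, 247]
353 [132, 132, 131, 133, 145, 182, 206, 142, 139, 204, 245, 228, 191, 139, 139, 204, 245, 221, 191, 246, 247, 247, 247, 246]
355 [132, 131, 131, 133, 143, 174, 191, 151, 152, 212, 245, 231, 188, 138, 149, 218, 245, 220, 197, 247, 247, 247, 247, 246]
356 [131, 131, 132, 133, 139, 180, 226, 221, 227, 242, 246, 229, 195, 168, 178, 226, 245, 224, 200, 247, 247, 247, 247, 246]
357 [132, 132, 131, 132, 142, 199, 244, 246, 246, 247, 245, 200, 222, 245, 246, 246, 247, 243, 207, 247, 247, 247, 247, 246]
358 [132, 132, 132, 131, 143, 203, 245, 247, 247, 247, 245, 189, 214, 247, 247, 247, 247, 244, 211, 247, 247, 247, 247, 246]
```

View pics/c2.png

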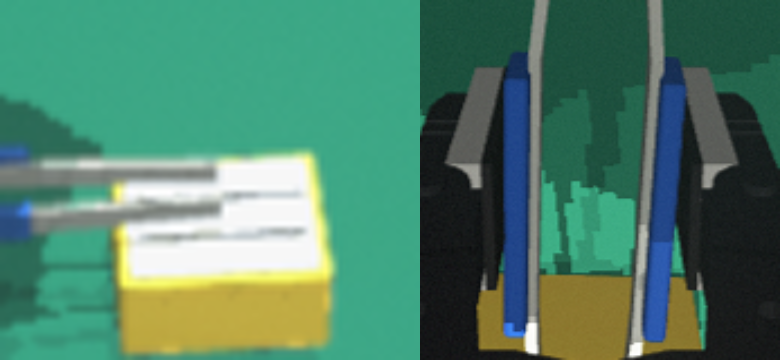

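c2: both tips are over the gauge, with blade faces at rows 303.5 and 309.5 near column 353. The gap may be slightly under 14 mm, so I'll measure to sub-pixel against the 16 mm line spacing.

```bash
cat > sub.py <<'E'
from h import *
ims=[cv2.cvtColor(grab_frame("side")[0],cv2.COLOR_BGR2GRAY).astype(float) for _ in range(4)]
g=np.mean(ims,0)
def cen(u,lo,hi,base=246):
    k=np.clip(base-g[lo:hi,u],0,None);return (k*np.arange(lo,hi)).sum()/k.sum()
ln=[(cen(u,306,310),cen(u,312,317)) for u in range(359,368)]
print("lines",np.round(ln,2).tolist())
zb=.0424
L=np.array([[w("side",u,a,.03)[:2],w("side",u,b,.03)[:2]] for u,(a,b) in zip(range(359,368),ln)])
def perp(A,B,th=np.radians(-7)): n=np.array([-np.sin(th),np.cos(th)]);return (A@n).mean(),(B@n).mean()
a,b=perp(L[:,0],L[:,1]);print("lines perp",a,b,"sep",a-b,"mid",(a+b)/2)
# faces: darkest band (<175) of blades
def dark(u,lo,hi): 
    k=np.clip(195-g[lo:hi,u],0,None);return (k*np.arange(lo,hi)).sum()/k.sum()
T=[];
for u in range(350,356):
    f,n=dark(u,302,306),dark(u,308,313);T.append((f,n))
print("tips",np.round(T,2).tolist())
F=np.array([[w("side",u,f,zb)[:2],w("side",u,n,zb)[:2]] for u,(f,n) in zip(range(350,356),T)])
c,d=perp(F[:,0],F[:,1]);print("faces perp",c,d,"sep",c-d,"gap",(c-d)*16/1000/(a-b)*1-.002,"mid (inner faces)",(c+d+.002)/2, "end x",w("side",356.3,307,zb))
E
python3 sub.py
```

```text
lines [[307.27, 313.74], [307.13, 313.68], [307.08, 313.67], [307.06, 313.65], [306.97, 313.43], [306.97, 313.33], [306.97, 313.27], [306.96, 313.26], [306.95, 313.27]]
lines perp -0.12854750823748978 -0.144407379689268 sep 0.015859871451778224 mid -0.1364774439633789
tips [[303.52, 309.63], [303.51, 309.52], [303.5, 309.51], [303.51, 309.45], [303.52, 309.38], [303.41, 309.35]]
faces perp -0.13143514962047897 -0.1461437679469447 sep 0.014708618326465722 gap 0.012838575075402975 mid (inner faces) -0.13778945878371185 end x [ 0.57783382 -0.21248613  0.0424    ]
```

The gap reads about 13 mm and the midpoint is about 1 mm toward −y. Opening slightly and shifting.

```bash
python3 -m handwheel '[[[0,0.0005,0,0,0,0],[0,0.0005,0,0,0,0],[0,0,0,0,0,0],[0,0,0,0,0,0],[0,0,0,0,0,0],[0,0,0,0,0,0]]]' 0.335
python3 sub.py; python3 chk.py c3
```

```text
time: 15.0
tool_pos: [0.4906, -0.1975, 0.0238]
tool_rot: [0.0, 0.043, 0.999, -0.0]
contact_force: [-0.8, 0.2, -1.3]
gripper_width: 0.335
grasp_force: 7.9
lines [[307.27, 313.74], [307.12, 313.67], [307.08, 313.68], [307.06, 313.65], [306.97, 313.43], [306.97, 313.33], [306.97, 313.27], [306.95, 313.26], [306.96, 313.27]]
lines perp -0.12854405563122018 -0.1444091979828227 sep 0.015865142351602524 mid -0.13647662680702144
tips [[302.92, 309.35], [302.95, 309.33], [302.94, 309.3], [302.85, 309.06], [302.83, 308.99], [302.76, 308.97]]
faces perp -0.12988423973752475 -0.14538932893934078 sep 0.015505089201816036 gap 0.013636886309059694 mid (inner faces) -0.13663678433843277 end x [ 0.57783382 -0.21248613  0.0424    ]
TCP [ 0.4906 -0.1975  0.0238] rear block top z 0.0504
0.33749000546460445 7.85703523994016 [ 0.82470416  0.454419   -0.01812866] t 15.2
sleeve top z 0.0505
widths [0.0282 0.0283 0.0283 0.0283 0.028  0.0276 0.0276]
yaw -7.26 tip y at x=.577 -0.2093
{'tip_left': [([354.5, 302.6], 0.92, [0.577, -0.2014, 0.0425])], 'tip_right': [([354.2, 308.8], 0.78, [0.5734, -0.2163, 0.0425])], 'tip_mid': [([354.2, 303.1], 0.68, [0.5762, -0.2025, 0.0425])], 'gauge_marks': [([358.8, 307.6], 0.67, [0.5846, -0.2023, 0.03])]}
```

```bash
python3 -m handwheel '[[[0,0,0,0,0,0],[0,0,0,0,0,0],[0,0,0,0,0,0],[0,0,0,0,0,0],[0,0,0,0,0,0],[0,0,0,0,0,0]]]' 0.337
python3 sub.py | tail -1; python3 -c "from plant import *; print(job_done())"
```

```text
time: 16.0
tool_pos: [0.4906, -0.1975, 0.0238]
tool_rot: [-0.0, 0.043, 0.999, 0.0]
contact_force: [1.0, 0.5, -0.2]
gripper_width: 0.338
grasp_force: 7.8
faces perp -0.12948513440325835 -0.14559232671853325 sep 0.01610719231527491 gap 0.014238516772562741 mid (inner faces) -0.1365387305608958 end x [ 0.57783382 -0.21248613  0.0424    ]
the job is handed in; nothing more can be done
None
```

I handed the job in at about 16 s of the 45 s, with the tweezers still held over the yellow gauge, one tip above each line; by my camera measurements the tip gap is about 14.2 mm and the tips are about 12 mm above the gauge top.

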